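# Set the stand-off of a near-field probe

### The arm

A 7-joint arm with a two-finger parallel gripper is mounted at the origin on the work surface. World frame = base frame: x ahead of the robot, y to its left, z up, the work surface at z = 0. Lengths are in mm, angles in rad, forces in N, time in s.
With the tool pointing down it reaches from about 425 to 1025 mm from the base axis. Payload 9.4 kg.
Tool frame: the origin (TCP) lies at the very end of the fingers, on their centre line; the grasp point (between the pads) lies 19 mm behind it; z points along the fingers, y is the line along which they close (so a half turn about z gives the same grasp; the last joint's range is limited). The gripper opens to 85 mm and grips with 20 to 120 N. Pads are 22 mm wide; open, the fingers measure 114 mm over their backs; the gripper's body (76 mm by 85 mm) begins 54 mm behind the grasp point. The pads swing forward as they close: fully open they stand 13 mm farther back than shut.
Start: joints at [-1.371, 0.599, -0.003, 1.599, 0.002, 0.943, -0.08], TCP at [198.131, 697.401, 231.275] pointing down, gripper open.
Joint ranges: [-2.57, 2.57], [-0.35, 1.97], [-1.29, 1.29], [0.11, 2.56], [-1.05, 4.19], [0.11, 1.86], [-2.63, 2.63]. Speed limits (rad/s): [2.22, 2.22, 3.01, 3.01, 3.14, 3.14, 3.14].

### API

Orientations are given as a unit quaternion [w, x, y, z].
In Python, from station import env gives the robot as it stands.
- The arm moves only by the shell command python3 -m handwheel 'ROWS' [FORCE]. ROWS is text: rows parted by semicolons, each of 7 numbers parted by spaces: the turn, a rotation vector about the tool's x, y, z in rad, then the shift along the tool's x, y, z in mm, then the finger opening in mm, from 0 to 85.4. In form: wx wy wz x y z fingers; .... A call has 1 to 12 rows; each row is the pose to reach, as a shift and turn from the pose commanded when the call began, along the tool's axes at that moment; what a row does not reach only later rows make up. A row lasts 1/10 s, in which the tool goes at most 50 mm and 8.59 degrees, less where a joint would pass 70% of its speed; a pose out of reach is approached as far as the arm can. A call with a gripper value outside its range is refused whole. The fingers move at their own pace and stop on an object; FORCE is the grip in N (left out, the last holds). Time passes only in rows, so rows that repeat a pose let the fingers close. It gives the time, the measured TCP pose, the force, the opening and the grip force at its end, in the units of the state.
- env.state(): the state, without advancing time (a new reading comes with each control period).
- env.capture(name): name is "side" or "top"; returns the picture (480x640x3 uint8, blue, green, red); there is no depth.
- env.calibration(name): a dict with "fx", "fy", "cx", "cy" (pixels), "cam_to_world" (4x4, takes a point from camera to world coordinates). Camera axes: x right, y up, looking along -z (the intrinsics and any distortion apply to the point x, -y, -z); pixel columns grow to the right and rows downward; lengths in mm; the calibration is good to about 2 mm. A picture is of the moment at which its call begins. calibration takes no time and is no camera call.
- env.sign_off(): hands the job in; it is judged then, once.
The state is a dict: "clock": time; "joint_pos": joint angles; "qvel": joint speeds; "joint_efforts": joint torques, N m; "ee_pos": TCP position; "ee_rot": TCP orientation; "contact_force": force on the tool from outside, world axes, zero at the start; "moment": the same for the moment, N m; "grip_width": opening from 0.0 (shut) to 1.0 (fully open); "grasp_force": force on a finger pad.
Only numpy, scipy, OpenCV 4.12 (cv2) and the standard library are available. Lean on these libraries where they do the work, as an engineer would, in place of code of your own. Each camera call takes 0.05 s, during which the arm holds its last target. There are 200 camera calls.

### The job

Close the gap between the loop probe and the headset: roll the knurled wheel under a fingertip until the brass pointer on the carriage stands on the broad gauge mark, then push the black clamp lever round to its stop, where it lies along the rail and points away from the headset, to lock the carriage, and take the hand away. Move the carriage only by the wheel, do not let the probe touch the headset, press lightly, and do not grip, lift or shift anything else.

Things in the scene. Friction and masses are not known exactly. Their poses are not given: they have to be found in the camera images.
- probe_stage: Fixed probe positioner: a dark steel base plate 160 (x) x 360 (y) x 10 mm with a rail along y that carries the aluminium carriage (56 x 100 mm, top 57 mm up; probe clamp on it 30 mm wide, top 101 mm up). Origin: centre of the plate's underside, on the table; x points from the control side (nearer the robot) to the gauge side, y along the rail towards the headset. Rail centre x = 0.
- wheel_centre (a point): Centre of the knurled steel wheel, 50 mm diameter, 18 mm wide, on a level shaft along stage x; fixed, 38 mm above the table, rim top 25 mm above it, nothing higher within 25 mm of the rim top. Rack and pinion: dragging the rim's top towards stage +y moves the carriage to +y (gap closes), 6 mm per 25 mm of rim travel; dragging back opens it. Takes about 0.7 N at the rim; stays where left.
- pointer_tip (a point): Tip of the brass pointer, 2 mm wide, that stands out from the carriage over the gauge tongue on the side away from the robot; it moves with the carriage. Axes as the stage's.
- gauge_mark (a point): Middle of the broad gauge mark: a dark line 5 mm wide (along y) right across the bright steel gauge tongue, which is fixed to the headset's nest and runs beside the carriage; the tongue's other lines are thin. Axes as the stage's. At the start the pointer is 12 to 24 mm short of it, on its -y side. With the pointer on the middle of the mark the probe's loop is 10 mm from the headset.
- lock_lever (a joint): Angle (rad) of the black clamp lever about its upright axis: 0 = open, pointing away from the rail (stage -x, to the robot); it grows counter-clockwise seen from above to its stop at 1.5 = locked, pointing to stage -y. It starts at 0 to 0.3, turns with about 1 N at its tip, a little more over the second half, where it clamps the carriage and the wheel goes stiff, and stays where it is left.
- lever_pivot (a point): Point on the lever's upright axis at the height of its arm's centre line, 70 mm above the table; fixed to the stage, axes as the stage's. The aluminium bracket under it is 38 x 28 mm, its top 56 mm above the table.
- lever_tip (a point): Point on the centre line of the lever's arm, 52 mm from the axis, 11 mm short of its rounded end; moves with the lever. There the arm is level and round, 14 mm thick, its underside 63 mm and top 77 mm above the table; nothing lies under it but the base plate or the table.
- headset: The device under test, a white eye-massager headset 80 x 144 x 80 mm with a strap bow on its far side, 0.4 kg, lying loose in its black nest with its length along the stage's y; origin at the centre of its underside, 45 mm above the table; its top is 125 mm above the table.
- coax_adapter: Loose coaxial adapter, 16 mm in diameter, 30 mm high, standing on the base plate beside the nest on the control side; origin under its centre. To be left alone.
- termination: Loose coaxial termination, 18 mm in diameter, 18 mm high, standing on the base plate on the gauge side; origin under its centre. To be left alone.
- torque_wrench: Small wrench, 150 mm long, lying on the table. To be left alone.
- screwdriver: Screwdriver, 170 mm long, lying on the table. To be left alone.
- tape_roll: Roll of black tape, 84 mm in diameter, 19 mm high, on the table. To be left alone.
- multimeter: Hand-held multimeter, 150 x 75 x 42 mm, lying on the table. To be left alone.
- connector_cap: Aluminium connector cap with a stem, 40 mm in diameter, 30 mm high, on the table. To be left alone.
- mouse: Black computer mouse, 105 x 60 x 30 mm, on the table. To be left alone.

How it is judged:
By the outcome, as a careful person would: the job done as asked, in the order asked, and still so for the second after the job is handed in, with the robot touching nothing.
It also fails if it takes over 64 s, if anything falls off the work surface, if the arm or the gripper's body presses on something with over 40 N, if the wrist force passes 120 N, or if a joint passes its speed limit or range.

## Working session

There is one attempt and no reset: what is moved stays moved. The work goes in short steps, Python scripts to look and compute and a shell command to move; the robot and the scene stay as the last step left them, time stands still between calls to the robot, and variables do not carry over. Pictures are saved under pics/ and viewed, at most 12 in all, crops included, and the job is handed in when it is done.

```bash
ls; mkdir -p pics
python3 - <<'E'
from station import env
import cv2,numpy as np
for n in("side","top"):
    cv2.imwrite(f"pics/{n}0.png",env.capture(n)); c=env.calibration(n); print(n,{k:(np.round(v,3).tolist()) for k,v in c.items()})
s=env.state();print(s)
E
```

```text
pics
side {'fx': 442.453, 'fy': 442.453, 'cx': 322.403, 'cy': 241.653, 'cam_to_world': [[0.991, 0.096, -0.09, 456.806], [-0.131, 0.653, -0.746, -713.836], [-0.012, 0.751, 0.66, 731.206], [0.0, 0.0, 0.0, 1.0]]}
top {'fx': 540.332, 'fy': 540.332, 'cx': 327.892, 'cy': 248.856, 'cam_to_world': [[-0.019, 0.995, -0.096, 379.662], [-1.0, -0.02, -0.005, -0.128], [-0.007, 0.096, 0.995, 1454.23], [0.0, 0.0, 0.0, 1.0]]}
{'clock': 0.1, 'joint_pos': array([-1.37070964,  0.60003808, -0.00254439,  1.60004336,  0.0018273 ,
        0.94289798, -0.0797802 ]), 'qvel': array([-0.00176811, -0.00271719, -0.00101456, -0.00184419,  0.00156456,
       -0.00060751, -0.0004317 ]), 'joint_efforts': array([ 6.26106732e-03, -7.77989531e+01,  1.57024819e+00, -2.58621705e+01,
        1.25973308e-02,  5.46538504e-03,  9.09323774e-06]), 'ee_pos': array([198.02240976, 697.00042002, 230.5107175 ]), 'ee_rot': array([-2.02885797e-05,  1.37904827e-01,  9.90445243e-01, -6.92253424e-04]), 'contact_force': array([-0.47703879, -0.39712398,  0.69305248]), 'moment': array([-0.0190427 ,  0.05396217,  0.02373664]), 'grasp_force': 0.0, 'grip_width': 0.9989480076423298}
```

View pics/side0.png

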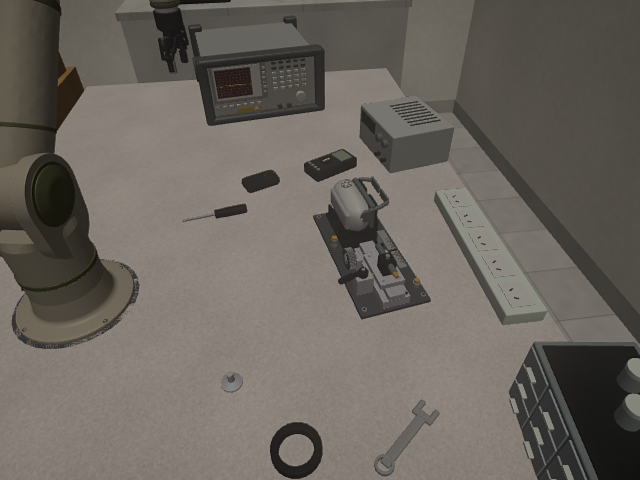

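View pics/top0.png

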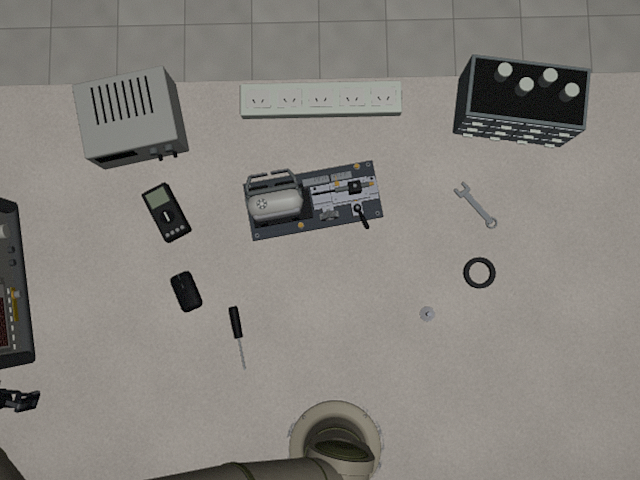

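Side shows the stage around (370,250), top around (315,200). I'll enlarge both.

```bash
cat > h.py <<'E'
from station import env
import cv2,numpy as np
def P(n):
    c=env.calibration(n); K=np.array([[c["fx"],0,c["cx"]],[0,c["fy"],c["cy"]],[0,0,1]])
    T=np.linalg.inv(np.array(c["cam_to_world"])); return K@(np.diag([1,-1,-1,1])@T)[:3]
def proj(n,X):
    q=P(n)@np.c_[np.atleast_2d(X),np.ones(len(np.atleast_2d(X)))].T; return (q[:2]/q[2]).T
def onz(n,uv,z):
    A=P(n); H=np.c_[A[:,0],A[:,1],A[:,2]*z+A[:,3]]; q=np.linalg.solve(H,[*uv,1]); return np.array([q[0]/q[2],q[1]/q[2],z])
def tri(s,t):
    X=cv2.triangulatePoints(P("side"),P("top"),np.array(s,float).reshape(2,1),np.array(t,float).reshape(2,1))[:,0]; return X[:3]/X[3]
def crop(n,name,c0,c1,r0,r1,k):
    im=env.capture(n); cv2.imwrite(f"pics/raw_{name}.png",im)
    cv2.imwrite(f"pics/{name}.png",cv2.resize(im[r0:r1,c0:c1],None,fx=k,fy=k,interpolation=cv2.INTER_CUBIC))
E
python3 -c "
from h import *
crop('side','s1',310,435,175,320,4);crop('top','t1',238,390,155,245,5)"
```

```text
(no output)
```

View pics/s1.png

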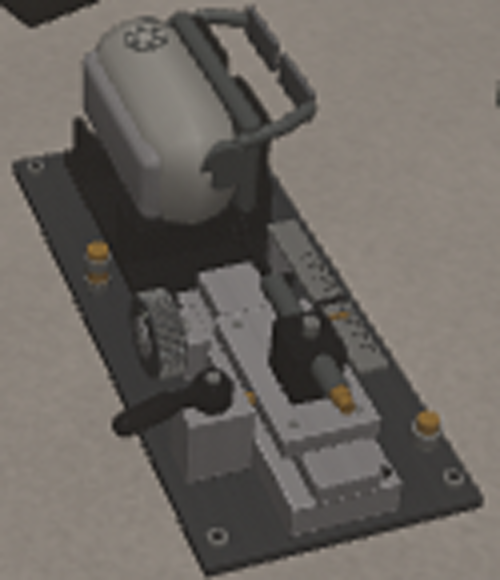

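View pics/t1.png

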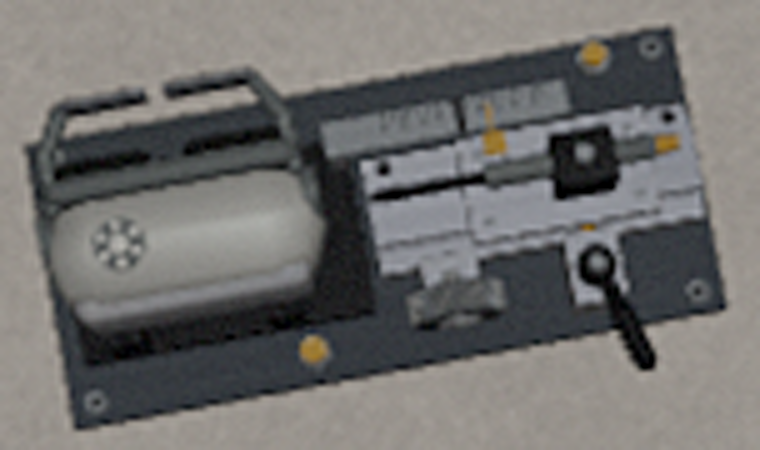

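Top crop shows the plate corners (25,145), (672,28), (725,307), (78,428), wheel (458,300), lever knob (597,263) with its end at (648,362), mark (461,115), pointer (488,112). In the side crop the wheel is at (160,335) and the lever knob at (213,388) with its end at (118,425).

```bash
cat >> h.py <<'E'
S=lambda x,y:((x+.5)/4-.5+310,(y+.5)/4-.5+175)
T=lambda x,y:((x+.5)/5-.5+238,(y+.5)/5-.5+155)
E
python3 - <<'E'
from h import *
np.set_printoptions(precision=1,suppress=True)
for k,s,t in [("scrA",(37,166),(95,402)),("scrB",(217,537),(698,290)),("scrC",(453,477),(652,47)),("cornA",(12,165),(78,428)),("cornB",(205,575),(725,307)),("cornC",(483,500),(672,28)),
 ("knob",(214,376),(597,258)),("lend",(120,424),(648,362)),("ptr",(335,315),(488,112)),("wheeltopmid",(163,300),(458,300))]:
    X=tri(S(*s),T(*t)); print(k,X,"reproj",proj("side",X)[0]-S(*s),proj("top",X)[0]-T(*t))
loc=np.array([[-80,180],[80,180],[80,-180],[-80,-180]],float)
W=np.array([onz("top",T(*p),10)[:2] for p in [(78,428),(25,145),(672,28),(725,307)]])
a,b=loc-loc.mean(0),W-W.mean(0)
th=np.arctan2((a[:,0]*b[:,1]-a[:,1]*b[:,0]).sum(),(a*b).sum());R=np.array([[np.cos(th),-np.sin(th)],[np.sin(th),np.cos(th)]])
print("stage",W.mean(0),th,"resid",b-a@R.T)
for k,p,z in [("wheel",(458,300),60),("wheelleft",(411,308),50),("wheelright",(505,290),50),("pivot",(597,263),75),("lend",(648,362),70),("ltip",(640,348),70),("mark",(461,115),45),("ptr",(488,112),48)]:
    X=onz("top",T(*p),z); print(k,X,"stage",R.T@(X[:2]-W.mean(0)))
for k,p,z in [("wheeltop",(165,293),63),("pivot",(214,376),80),("lend",(118,425),70)]:
    X=onz("side",S(*p),z); print("side",k,X,"stage",R.T@(X[:2]-W.mean(0)))
E
```

```text
scrA [559.6 197.8  15.1] reproj [ 0.3 -0. ] [0.  0.2]
scrB [ 613.6 -127.5   14.8] reproj [ 0.5 -0.1] [-0.   0.2]
scrC [ 747.  -106.    16.7] reproj [ 0.5 -0.1] [-0.   0.3]
cornA [545.4 207.7  10.2] reproj [ 0.8 -0.1] [0.  0.5]
cornB [ 605.4 -142.8    4.1] reproj [ 0.8 -0.1] [-0.   0.4]
cornC [ 760.  -117.9    9.2] reproj [ 0. -0.] [-0.  0.]
knob [621.1 -70.4  76.1] reproj [ 0.7 -0.1] [-0.   0.4]
lend [566.9 -95.5  73.8] reproj [ 0.6 -0.1] [-0.   0.3]
ptr [702.4 -15.8  58.9] reproj [ 1.  -0.2] [-0.1  0.6]
wheeltopmid [604.3   1.7  66.5] reproj [-0.7  0.1] [ 0.  -0.4]
stage [653.6  45.8] 0.1644448481104592 resid [[ 1.6 -2.6]
 [-0.8 -0.8]
 [-2.2  0.8]
 [ 1.4  2.6]]
wheel [604.2   1.7  60. ] stage [-55.9 -35.4]
wheelleft [602.1  26.5  50. ] stage [-54.  -10.6]
wheelright [610.6 -23.1  50. ] stage [-53.7 -60.9]
pivot [619.7 -70.5  75. ] stage [ -52.5 -109.2]
lend [568.2 -95.8  70. ] stage [-107.4 -125.7]
ltip [575.6 -91.8  70. ] stage [ -99.5 -123. ]
mark [705.8  -1.8  45. ] stage [ 43.7 -55.5]
ptr [706.5 -16.1  48. ] stage [ 42.  -69.7]
side wheeltop [608.8  11.2  63. ] stage [-49.9 -26.9]
side pivot [618.6 -74.4  80. ] stage [ -54.2 -112.9]
side lend [565.2 -92.5  70. ] stage [-109.8 -122. ]
```

```bash
cat >> h.py <<'E'
from scipy.spatial.transform import Rotation as Ro
th=0.1644; SO=np.array([653.6,45.8]); RS=np.array([[np.cos(th),-np.sin(th)],[np.sin(th),np.cos(th)]])
def w2s(p): return RS.T@(np.array(p[:2])-SO)
def s2w(x,y,z): return np.r_[SO+RS@[x,y],z]
def tool(): s=env.state(); return np.array(s["ee_pos"]),Ro.from_quat(np.array(s["ee_rot"])[[1,2,3,0]])
def go(target):   # tool-axis shift to world target, and turn to tool y=stage y, z down
    p,R=tool(); ex=RS[:,0]; ey=RS[:,1]
    G=Ro.from_matrix(np.array([[ -ex[0],ey[0],0],[-ex[1],ey[1],0],[0,0,-1]]))
    print("turn",(R.inv()*G).as_rotvec().round(3),"shift",R.inv().apply(np.array(target)-p).round(1),"at stage",w2s(p).round(1),p[2].round(1))
E
python3 -c "
from h import *
go([604.5,2,130])"
python3 -m handwheel '0 0 -0.15 -52 -50 0 0;0 0 -0.3 -104 -100 0 0;0 0 -0.44 -156 -150 0 0;0 0 -0.44 -208 -200 0 0;0 0 -0.44 -260 -250 0 0;0 0 -0.44 -312 -300 0 0;0 0 -0.44 -364 -350 0 0;0 0 -0.44 -416 -400 0 0;0 0 -0.44 -468 -450 0 0;0 0 -0.44 -520 -500 0 0;0 0 -0.44 -581 -558 0 0;0 0 -0.44 -581 -558 0 0' 20
python3 -c "
from h import *
print(env.state()['joint_pos'])
go([604.5,2,130])"
```

```text
turn [-0.001 -0.    -0.441] shift [-580.9 -557.5  101.3] at stage [-342.8  717.1] 230.7
clock: 1.4
ee_pos: [501.4, 177.4, 231.5]
ee_rot: [0.0, -0.082, 0.997, 0.0]
contact_force: [1.5, 0.1, -0.1]
grip_width: -0.004
grasp_force: 0.0
[-0.3760501   0.37054217 -0.09469718  2.03658212  0.05104957  0.73624361
  1.23193286]
turn [ 0.     0.    -0.001] shift [ -73.2 -189.8  101.5] at stage [-128.6  154.7] 231.5
```

```bash
python3 -c "
from h import *
go(s2w(-55,-45.5,85))"
python3 -m handwheel '0 0 0 -17 -47 10 0;0 0 0 -34 -94 20 0;0 0 0 -51 -141 40 0;0 0 0 -68 -188 80 0;0 0 0 -74 -200 120 0;0 0 0 -74 -200 145 0;0 0 0 -74 -200 145 0;0 0 0 -74 -200 145 0'
python3 -c "
from h import *
go(s2w(-55,-45.5,70))
crop('side','s2',310,435,175,320,4);crop('top','t2',238,390,155,245,5)"
```

```text
turn [ 0.     0.    -0.001] shift [ -73.8 -200.1  146.5] at stage [-128.6  154.7] 231.5
clock: 2.2
ee_pos: [605.8, -5.6, 86.4]
ee_rot: [-0.001, -0.082, 0.997, 0.0]
contact_force: [0.6, -0.1, 0.2]
grip_width: -0.001
grasp_force: 0.0
turn [ 0.    -0.001 -0.001] shift [-0.6 -2.6 16.4] at stage [-55.5 -42.9] 86.4
```

View pics/s2.png

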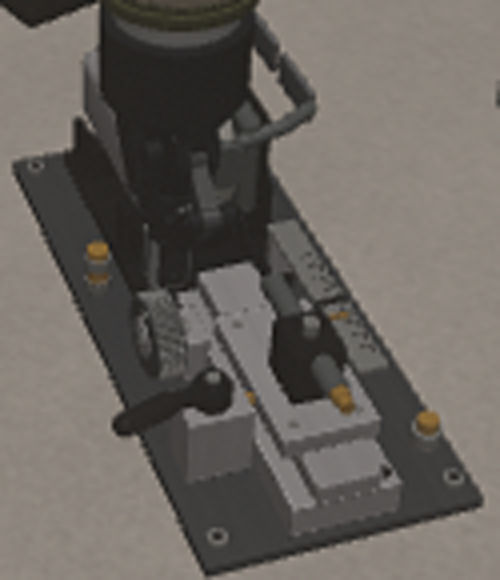

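The hand hangs above the wheel, the tips around (170,285) in the crop, over the wheel's top (165,293). Now I go down gently.

```bash
python3 -m handwheel '0 0 0 0 0 10 0;0 0 0 0 0 17 0;0 0 0 0 0 19 0;0 0 0 0 0 20 0;0 0 0 0 0 20 0;0 0 0 0 0 20 0'
python3 -m handwheel '0 0 0 0 0 1 0;0 0 0 0 0 1.5 0;0 0 0 0 0 2 0;0 0 0 0 0 2 0;0 0 0 0 0 2 0'
python3 -c "
from h import *
go(s2w(-55,-45.5,62)); print(proj('side',tool()[0]))"
```

```text
clock: 2.9
ee_pos: [606.3, -6.1, 66.4]
ee_rot: [0.0, -0.082, 0.997, -0.0]
contact_force: [-0.5, -0.5, 0.1]
grip_width: -0.0
grasp_force: 0.0
clock: 3.4
ee_pos: [606.2, -6.1, 64.3]
ee_rot: [0.0, -0.082, 0.997, -0.0]
contact_force: [-0.4, -0.2, -0.1]
grip_width: 0.003
grasp_force: 0.0
turn [-0.     0.    -0.001] shift [-0.3 -2.1  2.3] at stage [-55.3 -43.4] 64.3
[[351.12479721 252.71293581]]
```

```bash
python3 -m handwheel '0 0 0 0 -2 0.5 0;0 0 0 0 -2 1 0;0 0 0 0 -2 1 0'
python3 -m handwheel '0 0 0 0 0 0.5 0;0 0 0 0 0 1 0;0 0 0 0 0 1 0'
```

```text
clock: 3.7
ee_pos: [606.5, -8.2, 63.2]
ee_rot: [-0.0, -0.081, 0.997, -0.0]
contact_force: [-0.5, 0.3, -0.8]
grip_width: 0.003
grasp_force: 0.0
clock: 4.0
ee_pos: [606.6, -8.0, 62.5]
ee_rot: [0.0, -0.082, 0.997, -0.0]
contact_force: [-0.6, 0.1, 3.4]
grip_width: 0.0
grasp_force: 1.5
```

```bash
python3 -m handwheel '0 0 0 0 2 0.3 0;0 0 0 0 4 0.3 0;0 0 0 0 6 0.3 0;0 0 0 0 8 0.3 0;0 0 0 0 10 0.3 0;0 0 0 0 10 0.3 0'
python3 -m handwheel '0 0 0 0 2 0 0;0 0 0 0 4 0 0;0 0 0 0 6 0 0;0 0 0 0 8 0 0;0 0 0 0 8 0 0'
python3 -c "
from h import *
im=env.capture('top'); a=cv2.imread('pics/raw_t1.png')
cv2.imwrite('pics/raw_t3.png',im); print(w2s(tool()[0]))
k=lambda i:cv2.resize(i[160:200,296:390],None,fx=8,fy=7,interpolation=cv2.INTER_CUBIC)
cv2.imwrite('pics/cmp.png',np.vstack([k(a),k(im)]))"
```

```text
clock: 4.6
ee_pos: [604.9, 2.0, 62.9]
ee_rot: [0.0, -0.082, 0.997, -0.0]
contact_force: [-2.6, -1.0, 11.8]
grip_width: -0.001
grasp_force: 6.1
clock: 5.1
ee_pos: [603.7, 10.0, 62.8]
ee_rot: [0.0, -0.082, 0.997, -0.0]
contact_force: [-2.9, 0.4, 11.3]
grip_width: 0.002
grasp_force: 5.5
[-55.15692151 -27.16322676]
```

View pics/cmp.png

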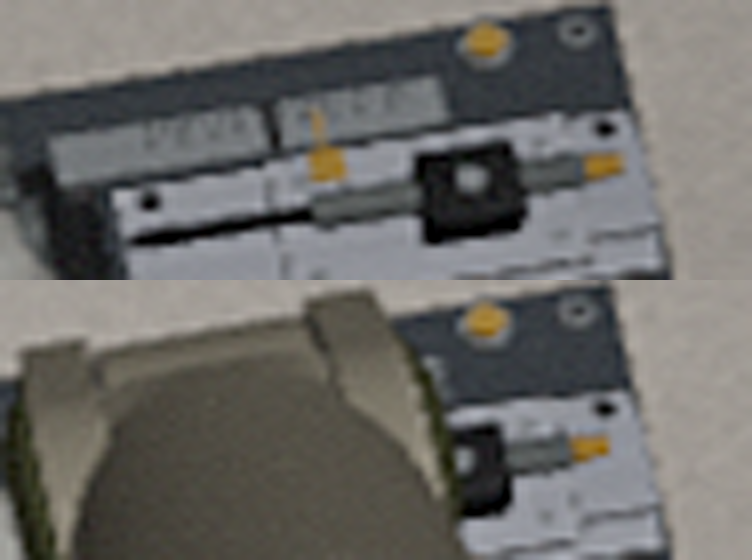

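The brass connector moved 1.6 px, about 4.3 mm, matching the 18 mm stroke without slip. The force was somewhat high, so the next stroke presses less.

```bash
python3 -m handwheel '0 0 0 0 0 -5 0;0 0 0 0 -10 -5 0;0 0 0 0 -18 -5 0;0 0 0 0 -18 -2 0;0 0 0 0 -18 -0.7 0;0 0 0 0 -18 -0.4 0;0 0 0 0 -18 -0.4 0'
python3 -m handwheel '0 0 0 0 2 0 0;0 0 0 0 4 0 0;0 0 0 0 6 0 0;0 0 0 0 8 0 0;0 0 0 0 8 0 0'
```

```text
clock: 5.85
ee_pos: [606.4, -8.4, 62.3]
ee_rot: [-0.0, -0.081, 0.997, -0.0]
contact_force: [-0.9, -2.3, 3.6]
grip_width: 0.001
grasp_force: 2.0
clock: 6.35
ee_pos: [604.9, 0.5, 63.0]
ee_rot: [-0.0, -0.082, 0.997, 0.0]
contact_force: [-2.9, -0.8, 9.2]
grip_width: -0.002
grasp_force: 5.2
```

```bash
python3 -m handwheel '0 0 0 0 2 -0.3 0;0 0 0 0 4 -0.3 0;0 0 0 0 6 -0.3 0;0 0 0 0 8 -0.3 0;0 0 0 0 10 -0.3 0;0 0 0 0 10 -0.3 0'
python3 - <<'E'
from h import *
im=env.capture('top'); cv2.imwrite('pics/raw_t4.png',im)
a=cv2.imread('pics/raw_t1.png'); up=lambda i:cv2.resize(i,None,fx=10,fy=10,interpolation=cv2.INTER_CUBIC)
t=up(a[175:190,366:376])   # brass connector
for n in 't3','t4':
    b=up(cv2.imread(f'pics/raw_{n}.png')[170:195,358:380])
    _,v,_,l=cv2.minMaxLoc(cv2.matchTemplate(b,t,cv2.TM_CCOEFF_NORMED)); d=np.array(l)/10-[8,5]; 
    u=np.array([371,182.]); print(n,v,d,(w2s(onz('top',u+d,80))-w2s(onz('top',u,80))))
E
```

```text
clock: 6.95
ee_pos: [603.2, 10.6, 62.9]
ee_rot: [-0.0, -0.082, 0.997, 0.0]
contact_force: [-1.4, 1.2, 6.8]
grip_width: -0.001
grasp_force: 3.3
t3 0.907213032245636 [-0.3  0. ] [0.14266938 0.76175107]
t4 0.779073178768158 [-0.3  0. ] [0.14266938 0.76175107]
```

```bash
cat >> h.py <<'E'
def brass(im,c0,c1,r0,r1):
    s=im[r0:r1,c0:c1].astype(float); w=np.clip(s[...,2]-s[...,0]-45,0,None); y,x=np.mgrid[r0:r1,c0:c1]
    return np.array([(w*x).sum(),(w*y).sum()])/w.sum()
E
python3 - <<'E'
from h import *
u0=None
for n in 't1','t3','t4':
    u=brass(cv2.imread(f'pics/raw_{n}.png'),363,378,174,190); X=w2s(onz('top',u,80)); u0=X if u0 is None else u0; print(n,u,X-u0)
E
```

```text
t1 [370.85440613 183.19157088] [0. 0.]
t3 [369.41414141 183.61447811] [-0.40598852  3.86726889]
t4 [367.47478261 183.86782609] [-0.13741205  8.91662486]
```

```bash
python3 -m handwheel '0 0 0 0 0 -5 0;0 0 0 0 -10 -5 0;0 0 0 0 -18 -5 0;0 0 0 0 -18 -2 0;0 0 0 0 -18 -0.4 0;0 0 0 0 -18 0 0;0 0 0 0 -18 0 0'
python3 -m handwheel '0 0 0 0 2 0 0;0 0 0 0 4 -0.1 0;0 0 0 0 6 -0.2 0;0 0 0 0 8 -0.2 0;0 0 0 0 10 -0.2 0;0 0 0 0 12 -0.3 0;0 0 0 0 13 -0.3 0;0 0 0 0 13 -0.3 0'
python3 -m handwheel '0 0 0 0 0 -8 0;0 0 0 -25 0 -30 0;0 0 0 60 0 -60 0;0 0 0 110 0 -90 0;0 0 0 160 0 -100 0;0 0 0 160 0 -100 0;0 0 0 160 0 -100 0'
python3 - <<'E'
from h import *
crop('side','s5',365,412,225,275,11)
im=env.capture('top'); cv2.imwrite('pics/raw_t5.png',im)
u=brass(im,363,378,174,190); print(u,w2s(onz('top',u,80))-w2s(onz('top',[370.854,183.192],80)))
a=cv2.imread('pics/raw_t1.png')
k=lambda i:cv2.resize(i[165:190,300:360],None,fx=12,fy=12,interpolation=cv2.INTER_CUBIC)
cv2.imwrite('pics/cmp5.png',np.vstack([k(a),k(im)]))
E
```

```text
clock: 7.7
ee_pos: [606.4, -8.1, 62.6]
ee_rot: [-0.0, -0.082, 0.997, -0.0]
contact_force: [-1.2, 0.1, 1.0]
grip_width: -0.001
grasp_force: 0.7
clock: 8.5
ee_pos: [604.2, 5.3, 63.1]
ee_rot: [-0.0, -0.082, 0.997, 0.0]
contact_force: [-1.8, 0.3, 6.1]
grip_width: 0.0
grasp_force: 2.7
clock: 9.2
ee_pos: [440.8, -22.4, 164.6]
ee_rot: [-0.001, -0.081, 0.997, -0.0]
contact_force: [1.4, -0.6, 0.6]
grip_width: -0.005
grasp_force: 0.0
[366.08365759 184.06420233] [ 0.01837501 12.54449376]
```

View pics/cmp5.png

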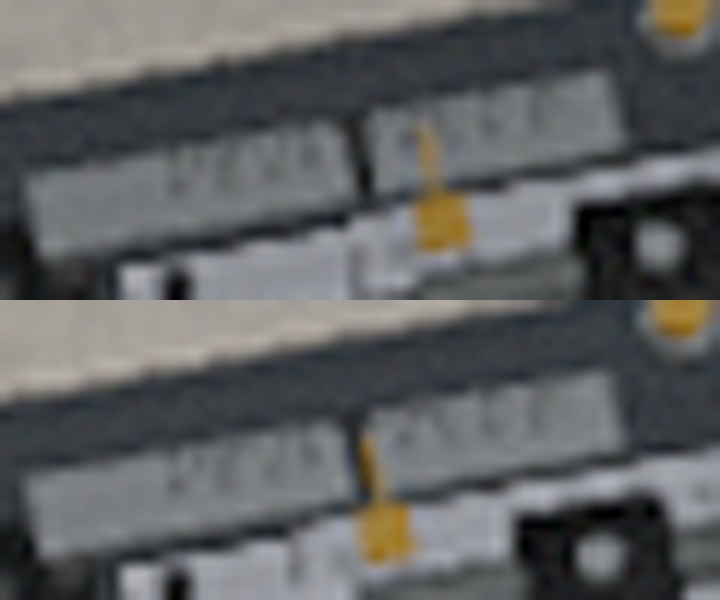

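The pointer (371,465) in the lower crop sits on the right part of the mark (about 359 there), roughly 2–2.6 mm short. I'll work out the remainder numerically.

Run:
```python
from h import *
a=cv2.imread('pics/raw_t1.png').astype(float);b=cv2.imread('pics/raw_t5.png').astype(float)
def cen(w,c0): return (w*np.arange(c0,c0+len(w))).sum()/w.sum()
for r in range(174,182):
    g=a[r].mean(1)[324:336]; w=np.clip(np.median(a[r].mean(1)[318:334])-8-g,0,None)
    pa=np.clip(a[r,328:341,2]-a[r,328:341,0]-6,0,None); pb=np.clip(b[r,324:336,2]-b[r,324:336,0]-6,0,None)
    o=[]
    for ww,c,z in ((w,324,45),(pa,328,48),(pb,324,48)): o.append(w2s(onz('top',(cen(ww,c),r),z)).round(1) if ww.sum()>8 else None)
    print(r,*o)
```

```text
174 None None None
175 [ 51.2 -54. ] None None
176 [ 48.2 -55.3] [ 44.7 -70.2] [ 47.2 -56.8]
177 [ 45.5 -54.8] [ 42. -70.] [ 44.5 -56.5]
178 [ 42.9 -54.4] [ 39.3 -69.5] [ 41.8 -56.3]
179 [ 40.1 -54.7] [ 36.6 -69.3] [ 39.  -56.4]
180 [ 36.9 -56.9] [ 33.9 -69.4] [ 36.2 -56.8]
181 [ 33.8 -58.5] [ 30.8 -71.1] [ 33.3 -57.8]
```

View pics/s5.png

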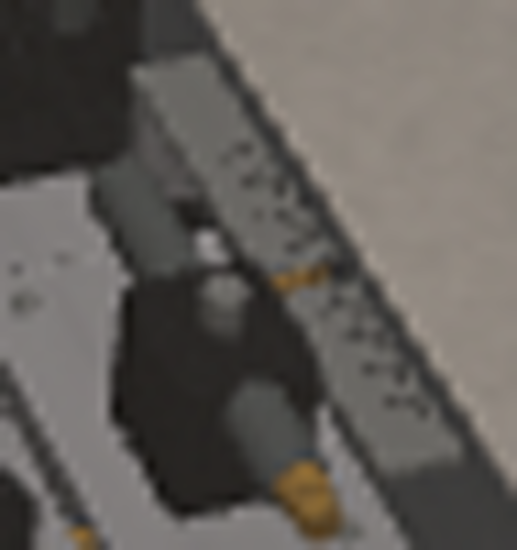

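About 2.3 mm remain, so a rim stroke of about 9.5 mm.

```bash
python3 -c "
from h import *
go(s2w(-55,-41,66))"
python3 -m handwheel '0 0 0 -50 -3 10 0;0 0 0 -100 -6 30 0;0 0 0 -150 -9 60 0;0 0 0 -160 -9 90 0;0 0 0 -160 -9 96 0;0 0 0 -160 -9 98 0;0 0 0 -160 -9 98 0'
python3 -m handwheel '0 0 0 0 0 1 0;0 0 0 0 0 1.5 0;0 0 0 0 0 1.7 0;0 0 0 0 0 1.7 0'
python3 -c "
from h import *
go(s2w(-55,-41,66))"
```

```text
turn [-0.     0.003 -0.001] shift [-159.7   -8.5   98.5] at stage [-214.9  -32.2] 164.0
clock: 10.0
ee_pos: [605.9, -3.8, 64.2]
ee_rot: [-0.001, -0.082, 0.997, 0.0]
contact_force: [-0.3, -0.4, 0.7]
grip_width: 0.001
grasp_force: 0.0
clock: 10.4
ee_pos: [605.9, -4.2, 63.7]
ee_rot: [0.0, -0.081, 0.997, -0.0]
contact_force: [0.4, -0.2, 0.1]
grip_width: 0.0
grasp_force: 0.0
turn [-0.     0.001 -0.001] shift [-0.3  0.5 -2.3] at stage [-55.3 -41.5] 63.7
```

```bash
python3 -m handwheel '0 0 0 0 0 0.4 0;0 0 0 0 0 0.8 0;0 0 0 0 0 0.8 0'
python3 -m handwheel '0 0 0 0 0 0.2 0;0 0 0 0 0 0.3 0;0 0 0 0 0 0.3 0'
```

```text
clock: 10.7
ee_pos: [606.0, -4.1, 63.0]
ee_rot: [0.0, -0.081, 0.997, -0.0]
contact_force: [-1.8, 0.1, 5.9]
grip_width: -0.0
grasp_force: 2.6
clock: 11.0
ee_pos: [606.0, -4.1, 62.9]
ee_rot: [0.0, -0.082, 0.997, -0.0]
contact_force: [-2.2, -0.0, 7.8]
grip_width: 0.001
grasp_force: 3.9
```

Good contact; I stroke 9.5 mm, lift away and look.

```bash
python3 -m handwheel '0 0 0 0 2 -0.1 0;0 0 0 0 4 -0.2 0;0 0 0 0 6 -0.2 0;0 0 0 0 8 -0.2 0;0 0 0 0 9.5 -0.2 0;0 0 0 0 9.5 -0.2 0'
python3 -m handwheel '0 0 0 0 0 -8 0;0 0 0 -25 0 -30 0;0 0 0 60 0 -60 0;0 0 0 110 0 -90 0;0 0 0 160 0 -100 0;0 0 0 160 0 -100 0;0 0 0 160 0 -100 0'
python3 - <<'E'
from h import *
im=env.capture('top'); cv2.imwrite('pics/raw_t6.png',im)
u=brass(im,360,378,174,190); print(u,w2s(onz('top',u,80))-w2s(onz('top',[370.854,183.192],80)))
b=im.astype(float)
for r in range(176,180):
    w=np.clip(b[r,322:336,2]-b[r,322:336,0]-8,0,None); print(w2s(onz('top',((w*np.arange(322,336)).sum()/w.sum(),r),48)).round(1))
a=cv2.imread('pics/raw_t1.png')
k=lambda i:cv2.resize(i[165:190,310:350],None,fx=18,fy=12,interpolation=cv2.INTER_CUBIC)
cv2.imwrite('pics/cmp6.png',np.vstack([k(a),k(im)]))
E
```

```text
clock: 11.6
ee_pos: [604.4, 5.3, 63.0]
ee_rot: [0.0, -0.082, 0.997, -0.0]
contact_force: [-1.5, -0.7, 6.6]
grip_width: 0.0
grasp_force: 3.5
clock: 12.3
ee_pos: [440.4, -22.2, 164.1]
ee_rot: [-0.001, -0.081, 0.997, -0.0]
contact_force: [0.9, -0.4, 0.1]
grip_width: 0.0
grasp_force: 0.0
[365.42930153 184.25553663] [-0.1639897  14.30066841]
[ 47.7 -54.1]
[ 44.9 -54.3]
[ 42.1 -54.7]
[ 39.3 -54.8]
```

View pics/cmp6.png

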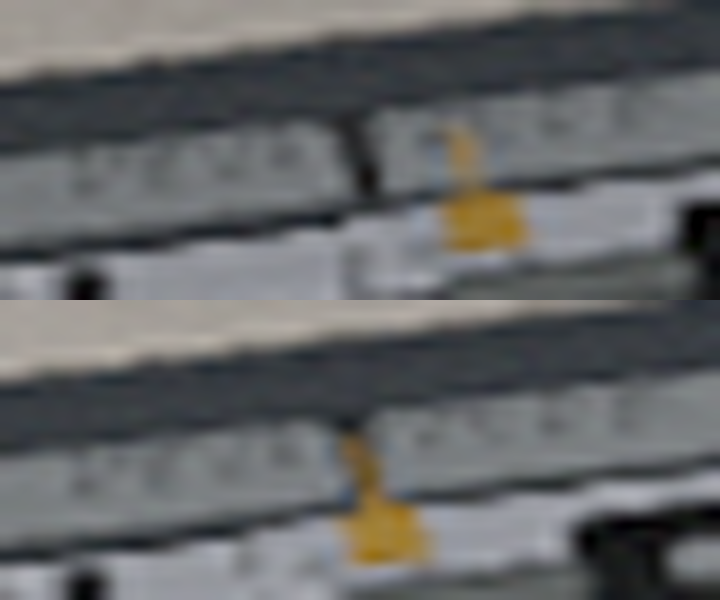

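In the lower crop the pointer (360,455) now stands on the middle of the mark (360), and the numbers agree to about 0.4 mm. Next the lever: I plan a path for the finger's corner along the lever's +y flank.

```bash
cat > lev.py <<'E'
from h import *
pv=np.array([-53,-110.5])
def ctr(a,s=54): return pv+s*np.array([-np.cos(a),-np.sin(a)])-7*np.array([np.sin(a),-np.cos(a)])+[-11,14.5]
E
python3 - <<'E'
from lev import *
c0=ctr(-.1)
go(s2w(*c0,62))
for a in np.arange(-.1,1.61,.1): d=ctr(a)-c0; print(round(a,2),(-d[0]).round(1),d[1].round(1))
E
```

```text
turn [-0.001  0.001 -0.002] shift [-100.6  -51.3  101.9] at stage [-217.5  -32.1] 163.8
-0.1 -0.0 0.0
0.0 1.0 -5.4
0.1 1.4 -10.8
0.2 1.3 -16.2
0.3 0.6 -21.6
0.4 -0.6 -26.9
0.5 -2.3 -32.1
0.6 -4.5 -37.1
0.7 -7.2 -41.8
0.8 -10.4 -46.2
0.9 -14.0 -50.3
1.0 -18.0 -54.0
1.1 -22.3 -57.3
1.2 -26.9 -60.1
1.3 -31.8 -62.5
1.4 -37.0 -64.4
1.5 -42.2 -65.7
1.6 -47.6 -66.5
```

```bash
python3 -m handwheel '0 0 0 -40 -20 20 0;0 0 0 -80 -40 40 0;0 0 0 -100 -51 70 0;0 0 0 -100 -51 95 0;0 0 0 -100 -51 102 0;0 0 0 -100 -51 102 0;0 0 0 -100 -51 102 0'
python3 -m handwheel '0 0 0 1 -5 0 0;0 0 0 1.4 -11 0 0;0 0 0 1.3 -16 0 0;0 0 0 1 -19 0 0;0 0 0 0.6 -21.6 0 0;0 0 0 0.6 -21.6 0 0'
python3 -c "
from lev import *
go(s2w(*ctr(.3),62))"
```

```text
clock: 13.05
ee_pos: [553.7, -54.5, 61.1]
ee_rot: [0.0, -0.082, 0.997, 0.0]
contact_force: [0.5, -0.3, 0.4]
grip_width: 0.003
grasp_force: 0.0
clock: 13.65
ee_pos: [556.4, -76.6, 60.5]
ee_rot: [0.0, -0.081, 0.997, -0.0]
contact_force: [0.9, 0.0, 0.6]
grip_width: -0.003
grasp_force: 0.0
turn [-0.     0.    -0.002] shift [ 1.8 -0.4 -1.5] at stage [-115.9 -104.9] 60.5
```

```bash
python3 -m handwheel '0 0 0 -0.3 -2.7 -1 0;0 0 0 -1 -5.3 -1 0;0 0 0 -2 -8 -1 0;0 0 0 -3 -10.5 -1 0;0 0 0 -4 -13 -1 0;0 0 0 -5 -15.5 -1 0;0 0 0 -5 -15.5 -1 0'
python3 -m handwheel '0 0 0 -1.3 -2.3 0 0;0 0 0 -2.7 -4.7 0 0;0 0 0 -4.2 -7 0 0;0 0 0 -6 -9 0 0;0 0 0 -8 -11 0 0;0 0 0 -9.5 -13.2 0 0;0 0 0 -9.5 -13.2 0 0'
python3 -m handwheel '0 0 0 -2 -1.8 0 0;0 0 0 -4 -3.7 0 0;0 0 0 -6 -5.3 0 0;0 0 0 -8 -7 0 0;0 0 0 -8 -7 0 0'
python3 -c "
from lev import *
go(s2w(*ctr(1.1),62))"
```

```text
clock: 14.35
ee_pos: [564.0, -91.2, 61.4]
ee_rot: [0.0, -0.081, 0.997, -0.0]
contact_force: [-0.7, 0.3, 0.0]
grip_width: 0.001
grasp_force: 0.4
clock: 15.05
ee_pos: [576.0, -102.4, 61.5]
ee_rot: [0.0, -0.081, 0.997, -0.0]
contact_force: [0.1, -0.2, 0.3]
grip_width: 0.002
grasp_force: 0.2
clock: 15.55
ee_pos: [584.8, -108.0, 61.4]
ee_rot: [0.0, -0.081, 0.997, -0.0]
contact_force: [-1.1, -0.2, 0.7]
grip_width: -0.005
grasp_force: 0.2
turn [-0.     0.    -0.001] shift [ 1.7 -0.5 -0.6] at stage [ -93.1 -140.4] 61.4
```

```bash
python3 -m handwheel '0 0 0 -2.3 -1.5 0 0;0 0 0 -4.6 -2.8 0 0;0 0 0 -7 -4 0 0;0 0 0 -9.5 -5.2 0 0;0 0 0 -12 -6.1 0 0;0 0 0 -14.5 -7 0 0;0 0 0 -14.5 -7 0 0'
python3 -c "
from lev import *
go(s2w(*ctr(1.5),62))
crop('side','s7',330,415,230,305,7)"
```

```text
clock: 16.25
ee_pos: [600.4, -112.4, 61.4]
ee_rot: [0.0, -0.081, 0.997, -0.0]
contact_force: [-1.2, -0.4, 0.4]
grip_width: -0.002
grasp_force: 0.3
turn [-0.     0.001 -0.001] shift [-3.6 -2.  -0.6] at stage [ -78.4 -147.4] 61.4
```

View pics/s7.png

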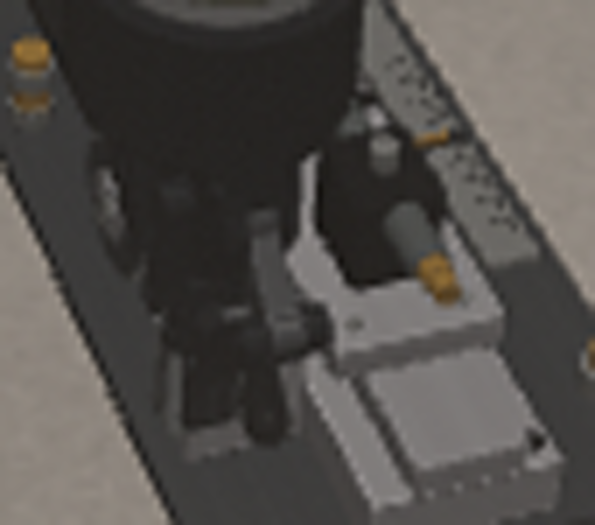

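The lever is being swept round: its end at (268,435) lies just right of the fingers and points almost along the rail. I creep on to the stop.

```bash
python3 -m handwheel '0 0 0 -1 -0.4 0 0;0 0 0 -2 -0.8 0 0;0 0 0 -3 -1 0 0;0 0 0 -3 -1 0 0'
python3 -m handwheel '0 0 0 -1 0 0 0;0 0 0 -1.5 0 0 0;0 0 0 -1.5 0 0 0'
python3 -m handwheel '0 0 0 -0.5 0 0 0;0 0 0 -1 0 0 0;0 0 0 -1 0 0 0'
```

```text
clock: 16.7
ee_pos: [603.1, -112.7, 61.4]
ee_rot: [0.0, -0.082, 0.997, 0.0]
contact_force: [-0.9, 1.1, -0.1]
grip_width: 0.005
grasp_force: 0.5
clock: 17.0
ee_pos: [604.4, -112.7, 61.4]
ee_rot: [0.0, -0.081, 0.997, -0.0]
contact_force: [-1.8, -0.5, 0.1]
grip_width: -0.003
grasp_force: 0.7
clock: 17.3
ee_pos: [605.4, -112.7, 61.4]
ee_rot: [0.0, -0.081, 0.997, -0.0]
contact_force: [-2.3, -0.9, 0.7]
grip_width: 0.002
grasp_force: 0.8
```

```bash
python3 -m handwheel '0 0 0 -0.5 0 0 0;0 0 0 -1 0 0 0;0 0 0 -1 0 0 0'
python3 -m handwheel '0 0 0 -0.5 0 0 0;0 0 0 -1 0 0 0;0 0 0 -1 0 0 0'
python3 -m handwheel '0 0 0 -0.5 0 0 0;0 0 0 -1 0 0 0;0 0 0 -1 0 0 0'
```

```text
clock: 17.6
ee_pos: [606.3, -112.4, 61.4]
ee_rot: [-0.0, -0.081, 0.997, -0.0]
contact_force: [-1.7, -2.3, 0.0]
grip_width: 0.002
grasp_force: 1.0
clock: 17.9
ee_pos: [606.5, -112.4, 61.3]
ee_rot: [-0.001, -0.081, 0.997, -0.0]
contact_force: [-4.3, -2.3, 2.4]
grip_width: 0.003
grasp_force: 2.4
clock: 18.2
ee_pos: [606.6, -112.4, 61.2]
ee_rot: [-0.002, -0.081, 0.997, -0.0]
contact_force: [-7.7, -3.5, 4.0]
grip_width: 0.002
grasp_force: 3.5
```

It stopped at x = 606.5 with the force rising while it stood still, so this is the stop. I withdraw sideways, then up and away, and check.

```bash
python3 -m handwheel '0 0 0 10 0 0 0;0 0 0 30 0 -5 0;0 0 0 60 0 -40 0;0 0 0 100 0 -80 0;0 0 0 150 0 -110 0;0 0 0 180 0 -120 0;0 0 0 180 0 -120 0;0 0 0 180 0 -120 0'
python3 - <<'E'
from h import *
im=env.capture('top'); cv2.imwrite('pics/raw_t8.png',im)
u=brass(im,360,378,174,190); print(u,w2s(onz('top',u,80))-w2s(onz('top',[370.854,183.192],80)))
b=im.astype(float)
for r in range(176,180):
    w=np.clip(b[r,322:336,2]-b[r,322:336,0]-8,0,None); print(w2s(onz('top',((w*np.arange(322,336)).sum()/w.sum(),r),48)).round(1))
cv2.imwrite('pics/t8.png',cv2.resize(im[155:245,238:390],None,fx=5,fy=5,interpolation=cv2.INTER_CUBIC))
E
```

```text
clock: 19.0
ee_pos: [431.2, -141.3, 182.4]
ee_rot: [0.002, -0.081, 0.997, -0.0]
contact_force: [1.6, 0.3, -0.7]
grip_width: 0.0
grasp_force: 0.0
[365.4130809  184.26333907] [-0.17640008 14.34572029]
[ 47.7 -54.2]
[ 44.9 -54.4]
[ 42.1 -54.7]
[ 39.3 -54.8]
```

View pics/t8.png

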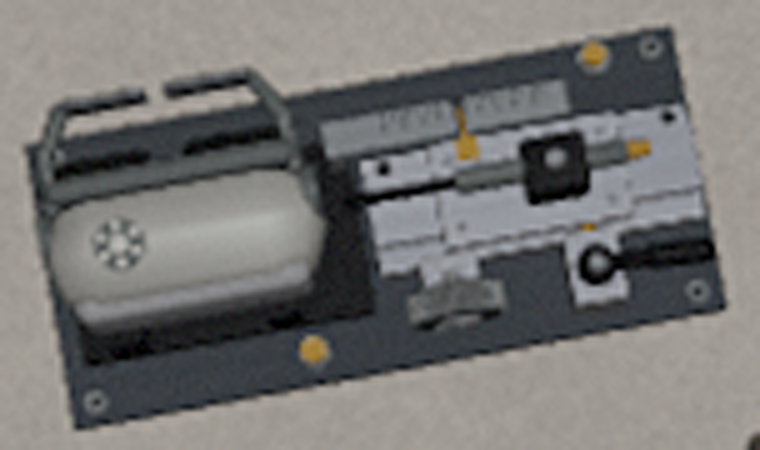

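The lever lies along the rail, from (597,263) to (712,248). The pointer is still on the mark at (461,115), nothing else has moved, and the hand is clear.

```bash
python3 -c "
from station import env
print(env.sign_off())"
```

```text
the job is handed in; nothing more can be done
None
```

The job is handed in: the pointer measures within about 0.5 mm of the middle of the broad mark, the lever is at its stop along the rail, and the hand is clear; it took 19 s, with up to about 12 N of fingertip pressure on the first wheel stroke.

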